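Knock the stop pegs home and hang up the mallet

TASK

The pastry block is wanted flat for rolling: using the stirrup-handled meat mallet, knock both stop pegs (red and blue, in either order) fully home in the block by brisk blows of the mallet, not a slow push, and never with the gripper itself. Then hang the mallet by its handle on the double hook of its stand and let go, leaving the other kitchen things where they are.

Things in the scene. Friction and masses are not known exactly. Their poses are not given: they have to be found in the camera images.
- mallet_bar (a point): centre of the handle bar of the meat mallet. The bar is steel, 10 mm thick, along the point's y axis, 120 mm between two uprights; its middle 50 mm is a black rubber grip 18 mm wide (x) and 26 mm high. The striking face lies 135 mm straight below (along -z), the top of the head 85 mm below; a cross bar of the stirrup sits on the head, so the opening under the bar is 69 mm high
- mallet: the stirrup-handled meat mallet, about 350 g: a round wooden head (60 mm across, 50 mm high, flat striking face underneath) with a steel stirrup handle standing on top. Origin at the centre of the striking face, z up along its axis, y along the handle bar; front and back alike. It starts standing on its face on the worktop
- block: laminated wooden pastry block fixed to the worktop, 180 (x) x 260 (y) x 60 mm high; origin at the centre of its underside
- peg_red_top (a point): centre of the slightly domed top of the red stop peg, which stands upright in a brass bush in the block's top, 80 mm from the block's centre along the block's +y
- peg_blue_top (a point): the same for the blue stop peg, 80 mm from the block's centre along the block's -y
- peg_red (a joint): sliding travel of the red stop peg (30 mm across) in the block, in m: 0 = fully up (domed top 32 mm above the block), 0.030 = fully home against its inner stop (top 2 mm above the block). A sprung catch grips it: it takes about 8 to 10 N to move and stays where it is left
- peg_blue (a joint): sliding travel of the blue stop peg (30 mm across) in the block, in m: 0 = fully up (domed top 32 mm above the block), 0.030 = fully home against its inner stop (top 2 mm above the block). A sprung catch grips it: it takes about 8 to 10 N to move and stays where it is left
- hook_seat (a point): seat of the double hook, where the centre of the mallet's bar lies when it hangs, 187 mm above the worktop; y axis along the hung bar. Two prongs, 40 mm to either side in y, catch the bar beside the rubber grip (10 mm of play either way in y). They dip under the seat and turn up at the free end, 18 mm out on the -x side, tips 16 mm above this point, undersides 15 mm below it: bring the stirrup over the tips from -x, then lower
- stand: the fixed hook stand: dark wooden foot 150 (x) x 130 (y) x 14 mm, steel post 85 mm behind the seat (+x) ending about level with the seat, and two steel prongs 8 mm thick running side by side from it towards -x. Origin on the worktop straight below the hook seat
- mug_teal_mid (a point): teal mug, 73 mm high; a bystander, this point is its centre half-way up
- jug_brown_mid (a point): small brown jug with a handle, 93 mm high; a bystander, this point is its centre half-way up
- coffee_jar_mid (a point): jar of coffee with a wooden lid, 66 mm across, 106 mm high; a bystander, this point is its centre half-way up
- glass_s0_2_mid (a point): straight pale amber glass tumbler, 52 mm across, 84 mm high; a bystander, this point is its centre half-way up
- oval_dish_mid (a point): oval cream dish, 117x189x22 mm; a bystander, this point is its centre half-way up

How it is judged:
By the outcome, as a careful person would: the job done as asked, in the order asked, and still so for the second after the job is handed in, with the robot touching nothing.
It also fails if it takes over 51 s, if anything falls off the work surface, if the arm or the gripper's body presses on something with over 40 N, if the wrist force passes 120 N, or if a joint passes its speed limit or range.

ROBOT

A 7-joint arm with a two-finger parallel gripper is mounted at the origin on a cart in front of the work surface, level with it; the furniture and walls round the work are solid. World frame = base frame: x ahead of the robot, y to its left, z up, the work surface at z = 0. Lengths are in m, angles in rad, forces in N, time in s.
With the tool pointing down it reaches from about 0.4 to 0.85 m from the base axis. Payload 10.4 kg.
Tool frame: the origin (TCP) lies at the very end of the fingers, on their centre line; the grasp point (between the pads) lies 19 mm behind it; z points along the fingers, y is the line along which they close (so a half turn about z gives the same grasp; the last joint's range is limited). The gripper opens to 87 mm and grips with 3 to 60 N. Pads are 19 mm wide; open, the fingers measure 117 mm over their backs; the gripper's body (75 mm by 190 mm) begins 51 mm behind the grasp point.
Start: joints at [1.236, 0.332, -0.065, 1.46, 0.022, 1.35, -0.088], TCP at [0.192, -0.595, 0.223] pointing down, gripper open.
Joint ranges: [-2.6, 2.6], [-0.5, 2.12], [-1.47, 1.34], [0.16, 2.42], [-1.27, 4.41], [0.06, 2.06], [-2.6, 2.6]. Speed limits (rad/s): [2.22, 2.22, 2.79, 2.79, 3.14, 3.14, 3.14].

INTERFACE

Orientations are given as a unit quaternion [w, x, y, z].
In Python, from plant import env, snapshot gives the robot as it stands. Calls block until the motion is done:
- env.move_pose(position, orientation): joint-space move of the TCP to a pose.
- env.move_straight(position, vel=0.15, attitude=None): straight line of the TCP; attitude=None keeps the orientation; vel is the mean speed in m/s.
- env.goto_joints(angles): joint-space move.
- env.set_gripper(opening): finger opening in m; the grip force is fixed at half the most; returns when the fingers have stopped.
- env.wait(seconds).
- env.ik(position, orientation): joint angles nearest the present ones, or None.
- env.observe(): the state.
- snapshot(name): name is "scene" or "side" or "wrist"; returns a dict with "img" (400x640x3 uint8, red, green, blue), "camera_matrix" (3x3 intrinsics, pixels), "dist" ([k1, k2, p1, p2, k3] as OpenCV has them; the pictures are not rectified), "rvec" (rotation vector, rad) and "tvec" (3), from world to camera coordinates, as OpenCV has them. Camera axes: x right, y down, z forward; pixel columns grow to the right and rows downward; lengths in m; the calibration is good to about 2 mm. A picture is of the moment at which its call begins. There is no depth.
A pose or a line that the arm cannot do raises env.PlanningError and nothing moves.
- env.sign_off(): hands the job in; it is judged then, once.
The state is a dict: "time_s": time; "q": joint angles; "joint_vel": joint speeds; "joint_efforts": joint torques, N m; "tool_pos": TCP position; "ee_rot": TCP orientation; "ft_force": force on the tool from outside, world axes, zero at the start; "moment": the same for the moment, N m; "opening": finger opening in m; "finger_force": force on a finger pad.
Only numpy, scipy, OpenCV 4.12 (cv2) and the standard library are available. Lean on these libraries where they do the work, as an engineer would, in place of code of your own. Each camera call takes 0.05 s, during which the arm holds its last target. There are 200 camera calls.

## Working session

There is one attempt and no reset: what is moved stays moved. The work goes in short steps, each a Python script; the robot and the scene stay as the last script left them, time stands still between calls to the robot, and variables do not carry over. Pictures are saved under pics/ and viewed, at most 10 in all, crops included, and the job is handed in when it is done.

```bash
mkdir -p pics; ls; python3 - <<'E'
from plant import env, snapshot
import cv2,json,numpy as np
for n in ("scene","side"):
    s=snapshot(n); cv2.imwrite(f"pics/{n}0.png",cv2.cvtColor(s["img"],cv2.COLOR_RGB2BGR))
    R,_=cv2.Rodrigues(np.array(s["rvec"],float)); t=np.array(s["tvec"],float).ravel()
    print(n,(-R.T@t).round(3),R[2].round(2),np.array(s["camera_matrix"])[0,0])
o=env.observe(); print(o["tool_pos"],o["ee_rot"],o["time_s"],o["ft_force"])
E
```

```text
pics
scene [-0.148  0.617  0.952] [ 0.58 -0.48 -0.66] 396.76160266310455
side [ 0.468 -1.745  0.815] [ 0.04  0.93 -0.36] 484.600971699961
[ 0.19166005 -0.59454357  0.22186136] [-5.93349759e-04  9.87867398e-01  1.55298551e-01 -1.14262457e-04] 0.1 [ 0.74306072 -0.03835902 -0.03851865]
```

View pics/scene0.png

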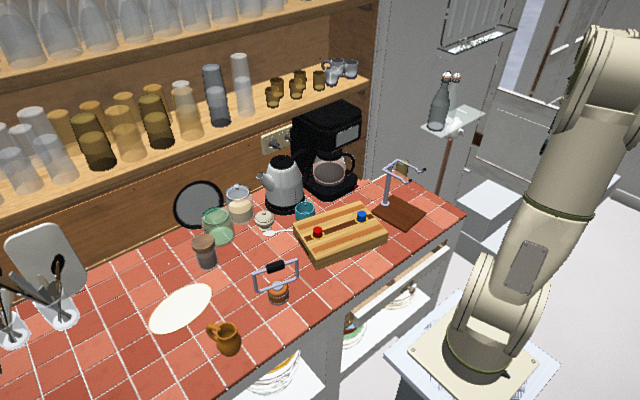

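View pics/side0.png

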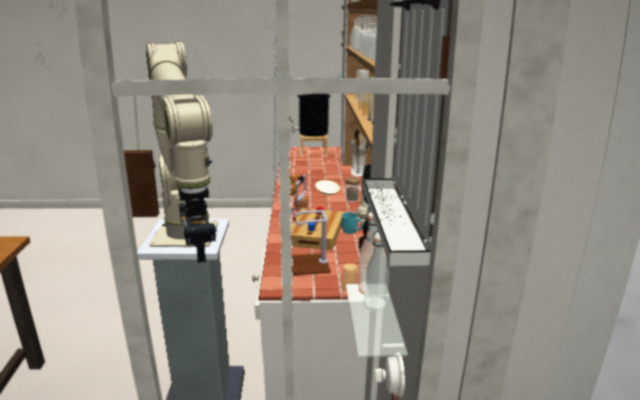

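The scene view shows the red peg at (318,232), the blue peg at (362,215), the mallet grip at (275,267) and the stand at (400,200). The side view is partly obstructed, but the stand is visible at (310,245). Next I'll compute positions and look at a crop.

```bash
cat > h.py <<'E'
from plant import env, snapshot
import cv2, numpy as np
def cam(s):
    R,_=cv2.Rodrigues(np.array(s["rvec"],float)); t=np.array(s["tvec"],float).ravel()
    return R,-R.T@t
def ray(s,uv):
    R,c=cam(s); p=cv2.undistortPoints(np.array([[uv]],float),np.array(s["camera_matrix"],float),np.array(s["dist"],float))[0,0]
    return c,R.T@np.array([p[0],p[1],1])
def onz(s,uv,z):
    c,d=ray(s,uv); return (c+d*(z-c[2])/d[2]).round(4)
def proj(s,P):
    return cv2.projectPoints(np.array(P,float).reshape(-1,3),np.array(s["rvec"],float),np.array(s["tvec"],float),np.array(s["camera_matrix"],float),np.array(s["dist"],float))[0][:,0]
def blobs(s,lo,hi,roi=None,amin=15):
    h=cv2.cvtColor(s["img"],cv2.COLOR_RGB2HSV); m=cv2.inRange(h,lo,hi)
    if roi: k=np.zeros_like(m); k[roi[1]:roi[3],roi[0]:roi[2]]=255; m&=k
    out=[]
    for c in cv2.findContours(m,cv2.RETR_EXTERNAL,cv2.CHAIN_APPROX_NONE)[0]:
        a=cv2.contourArea(c)
        if a>=amin: out.append((a,cv2.minAreaRect(c)))
    return sorted(out,key=lambda x:-x[0])
def save(s,name,roi=None,k=1):
    im=cv2.cvtColor(s["img"],cv2.COLOR_RGB2BGR)
    if roi: im=im[roi[1]:roi[3],roi[0]:roi[2]]
    cv2.imwrite("pics/"+name,cv2.resize(im,None,fx=k,fy=k,interpolation=cv2.INTER_CUBIC))
def quat(yaw):  # tool down, tool y axis at angle yaw from world y
    from scipy.spatial.transform import Rotation as Ro
    q=(Ro.from_euler('z',yaw)*Ro.from_euler('x',np.pi)).as_quat(); return [q[3],q[0],q[1],q[2]]
E
python3 - <<'E'
from h import *
s=snapshot("scene")
for n,lo,hi,roi,z in [("red",(0,200,120),(4,255,255),(300,220,330,245),.092),("blue",(105,150,80),(125,255,255),(345,205,380,225),.092),("grip",(0,0,0),(180,255,50),(255,255,300,280),.135)]:
    for a,r in blobs(s,lo,hi,roi)[:2]:
        print(n,a,np.round(r[0],1),np.round(r[1],1),round(r[2]),onz(s,r[0],z),[onz(s,p,z)[:2].tolist() for p in cv2.boxPoints(r)])
save(s,"c1.png",(240,140,440,310),4)
E
```

```text
red 32.5 [317.  229.5] [5. 8.] 90 [0.5272 0.066  0.092 ] [[0.5437, 0.0686], [0.5278, 0.0495], [0.511, 0.0635], [0.5266, 0.0824]]
blue 63.0 [361.2 215.9] [ 7.6 10.4] 9 [ 0.4846 -0.0817  0.092 ] [[0.4788, -0.056], [0.5103, -0.0938], [0.4905, -0.1081], [0.4597, -0.0701]]
grip 126.5 [274.9 266.3] [ 8.5 18.1] 70 [0.4574 0.2683 0.135 ] [[0.4769, 0.287], [0.4655, 0.2394], [0.438, 0.2497], [0.4496, 0.2962]]
```

View pics/c1.png

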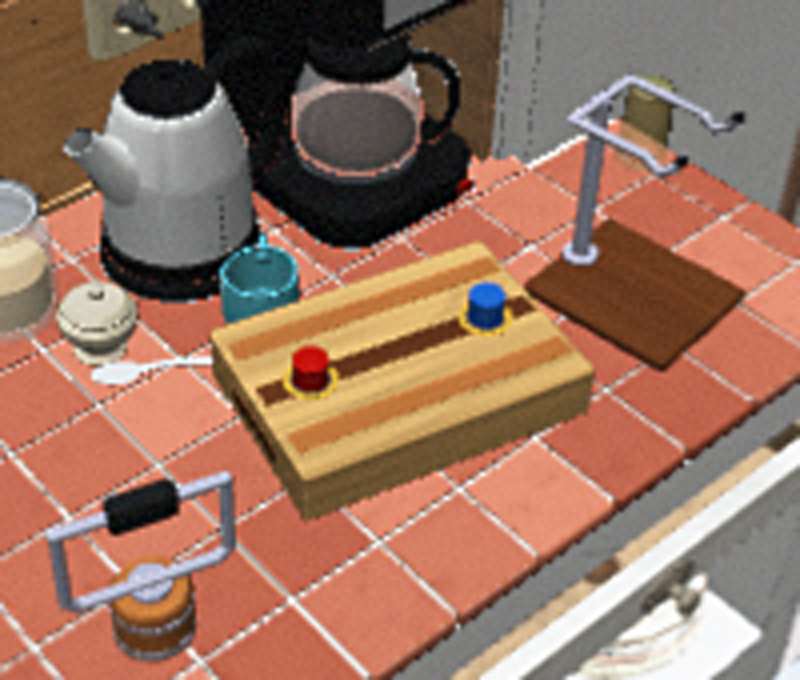

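The crop shows, in crop pixels: red top (311,354), blue top (487,291), mallet bar ends (52,538) and (231,480), hook tips (739,118) and (682,161), and stand foot corners (527,288), (613,222), (743,292), (661,366). I'll turn these into positions.

```bash
python3 - <<'E'
from h import *
s=snapshot("scene")
f=lambda x,y,z:onz(s,(x/4+240-.375,y/4+140-.375),z)
for n,p in dict(red=(311,354,.092),blue=(487,291,.092),barL=(52,538,.135),barR=(231,480,.135),barC=(142,507,.135),tipL=(682,161,.203),tipR=(739,118,.203),f1=(527,288,.014),f2=(613,222,.014),f3=(743,292,.014),f4=(661,366,.014),b1=(212,345,.06),b2=(480,245,.06),b3=(594,372,.06),b4=(306,482,.06),amber=(652,80,.084)).items(): print(n,f(*p))
E
```

```text
red [0.5312 0.0613 0.092 ]
blue [ 0.4964 -0.0941  0.092 ]
barL [0.4731 0.3281 0.135 ]
barR [0.4379 0.2081 0.135 ]
barC [0.457 0.268 0.135]
tipL [ 0.4247 -0.2226  0.203 ]
tipR [ 0.4328 -0.3006  0.203 ]
f1 [ 0.5352 -0.1885  0.014 ]
f2 [ 0.5489 -0.3146  0.014 ]
f3 [ 0.4108 -0.3301  0.014 ]
f4 [ 0.3953 -0.2049  0.014 ]
b1 [0.6155 0.0955 0.06  ]
b2 [ 0.5669 -0.1575  0.06  ]
b3 [ 0.3978 -0.1188  0.06  ]
b4 [0.4548 0.1291 0.06  ]
amber [ 0.6177 -0.4318  0.084 ]
```

```bash
cat > c.py <<'E'
import pickle
from h import *
E
python3 - <<'E'
from c import *
P=np.pi/2
env.move_straight([.2,-.59,.38],vel=.3)
def snap(n):
    s=snapshot("wrist"); pickle.dump(s,open(n+".pkl","wb")); R,c=cam(s); o=env.observe(); print(n,o["time_s"],np.round(o["tool_pos"],3),c.round(3),R[2].round(2),np.round(o["q"],2)); return s
L=[]
for n,p,y in [("w_stand",(.40,-.26,.42),.108),("w_block",(.47,-.02,.36),-.22),("w_mallet",(.457,.268,.30),-.285)]:
    env.move_pose(p,quat(y+P)); L.append(snap(n))
im=np.vstack([cv2.cvtColor(s["img"],cv2.COLOR_RGB2BGR) for s in L]); cv2.imwrite("pics/w.png",cv2.resize(im,(320,600)) if 0 else cv2.resize(np.vstack([np.hstack([im[:400],im[400:800]]),np.hstack([im[800:],im[800:]*0])]),(800,500)))
E
```

```text
w_stand 2.3667 [ 0.399 -0.261  0.42 ] [ 0.39  -0.181  0.582] [ 0.03 -0.29 -0.96] [ 0.95 -0.   -0.47  1.44 -0.    1.7   0.59]
w_block 3.425 [ 0.47  -0.022  0.36 ] [0.487 0.057 0.523] [-0.06 -0.29 -0.96] [ 0.73 -0.02 -0.76  1.57 -0.01  1.58 -0.25]
w_mallet 4.6083 [0.458 0.266 0.3  ] [0.48  0.344 0.462] [-0.08 -0.28 -0.96] [ 0.4   0.26 -1.19  1.54  0.25  1.5  -1.08]
```

View pics/w.png

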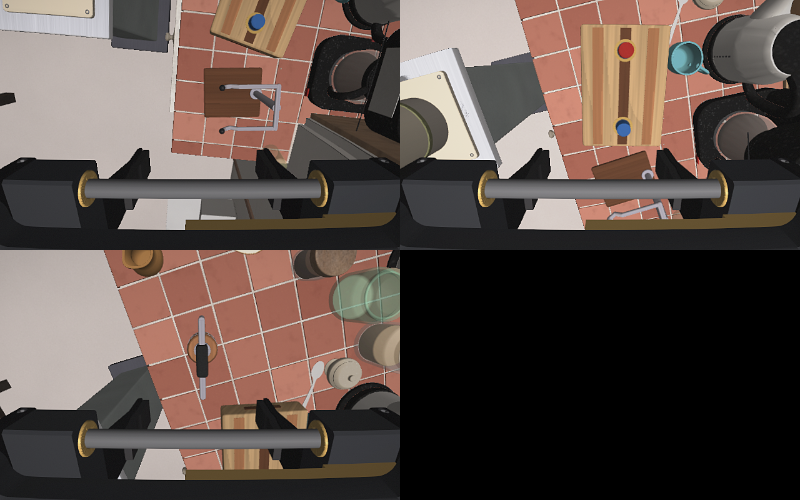

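The montage shows, in frame pixels (montage × 1.6): hook tips about (355,141) and (355,210), pegs about (361,80) and (357,206), and the mallet grip at (323,178). I'll refine these with masks.

```bash
python3 - <<'E'
from c import *
S={n:pickle.load(open(n+".pkl","rb")) for n in ("w_stand","w_block","w_mallet")}
def show(n,k,lo,hi,roi,z,m=2):
    for a,r in blobs(S[k],lo,hi,roi)[:m]: print(n,a,np.round(r[0],1),np.round(r[1],1),round(r[2]),onz(S[k],r[0],z))
show("red","w_block",(0,190,60),(4,255,255),(330,50,390,110),.092); show("red","w_block",(176,190,60),(180,255,255),(330,50,390,110),.092)
show("blue","w_block",(105,130,60),(125,255,255),(330,180,390,230),.092)
show("grip","w_mallet",(0,0,0),(180,255,60),(300,140,345,210),.148)
show("tips","w_stand",(0,0,0),(180,255,60),(340,125,372,225),.203,4)
a=lambda k,roi,n:cv2.resize(cv2.cvtColor(S[k]["img"],cv2.COLOR_RGB2BGR)[roi[1]:roi[3],roi[0]:roi[2]],(400,300 if n else 300),interpolation=cv2.INTER_CUBIC)
b=[a("w_stand",(320,90,480,210),1),a("w_mallet",(240,90,400,210),1),a("w_block",(280,40,440,160),1),a("w_block",(280,130,440,250),1)]
cv2.imwrite("pics/z.png",np.vstack([np.hstack(b[:2]),np.hstack(b[2:])]))
E
```

```text
blue 418.0 [356.8 205.1] [25.9 21.2] 72 [ 0.4971 -0.0905  0.092 ]
grip 866.0 [323. 177.] [52. 18.] 90 [0.4576 0.271  0.148 ]
tips 61.5 [355.  140.5] [9. 8.] 90 [ 0.4285 -0.2286  0.203 ]
tips 44.5 [354.8 209.3] [7.1 7.8] 45 [ 0.4383 -0.3064  0.203 ]
```

View pics/z.png

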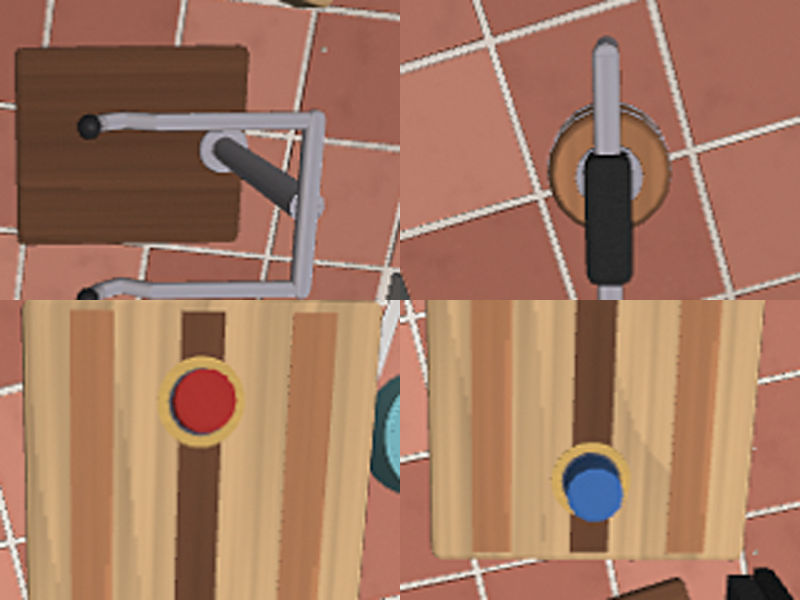

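The zoom (×2.5) gives sub-pixel centres: red top (361.7,79.7), blue top (357.7,207.7), tips (355,140.5) and (355,209), bar far end (322,107), lower end further down. I'll triangulate across the two views.

```bash
python3 - <<'E'
from c import *
S={n:pickle.load(open(n+".pkl","rb")) for n in ("w_stand","w_block","w_mallet")}
sc=snapshot("scene")
f=lambda x,y:(x/4+240-.375,y/4+140-.375)
def tri(sa,a,sb,b):
    c1,d1=ray(sa,a); c2,d2=ray(sb,b); d1/=np.linalg.norm(d1); d2/=np.linalg.norm(d2)
    t=np.linalg.lstsq(np.c_[d1,-d2],c2-c1,rcond=None)[0]; p,q=c1+t[0]*d1,c2+t[1]*d2
    return ((p+q)/2).round(4),np.linalg.norm(p-q).round(4)
for n,k,a,b,z in [("red","w_block",(361.7,79.7),(311,354),.092),("blue","w_block",(357.7,207.7),(487,291),.092),("tipL","w_stand",(355,140.5),(682,161),.203),("tipR","w_stand",(355,209),(739,118),.203),("barfar","w_mallet",(322,107),(52,538),.135)]:
    print(n,onz(S[k],a,z),tri(S[k],a,sc,f(*b)))
w=S["w_mallet"]
print("bar pts",onz(w,(322,107),.135),onz(w,(323.4,208),.135))
w=S["w_stand"]; print("foot z.014",[onz(w,(320+x/2.5-.3,90+y/2.5-.3),.014) for x,y in((17,47),(247,47),(239,241),(19,244))])
print(env.observe()["tool_pos"])
E
```

```text
red [0.5329 0.0598 0.092 ] (array([0.5331, 0.0598, 0.0896]), np.float64(0.0001))
blue [ 0.4975 -0.0943  0.092 ] (array([ 0.4974, -0.095 ,  0.0907]), np.float64(0.0004))
tipL [ 0.4285 -0.2286  0.203 ] (array([ 0.4291, -0.2293,  0.1971]), np.float64(0.0002))
tipR [ 0.4385 -0.3061  0.203 ] (array([ 0.4389, -0.3088,  0.1959]), np.float64(0.0014))
barfar [0.4744 0.3309 0.135 ] (array([0.4738, 0.3295, 0.1347]), np.float64(0.0031))
bar pts [0.4744 0.3309 0.135 ] [0.448  0.2378 0.135 ]
foot z.014 [array([ 0.3964, -0.2071,  0.014 ]), array([ 0.5412, -0.1916,  0.014 ]), array([ 0.5585, -0.3176,  0.014 ]), array([ 0.4113, -0.3351,  0.014 ])]
[0.45805977 0.26632132 0.30003681]
```

```bash
python3 - <<'E'
from c import *
P=np.pi/2; q=quat(-.28+P)
def st(n): o=env.observe(); print(n,round(o["time_s"],2),np.round(o["tool_pos"],4),np.round(o["ft_force"],1),np.round(o["moment"],2),round(o["opening"],4),np.round(o["finger_force"],1))
env.move_straight([.4572,.2700,.22],vel=.2,attitude=q)
env.move_straight([.4572,.2700,.1165],vel=.12); st("down")
env.set_gripper(.0); st("grip")
env.move_straight([.4572,.2700,.28],vel=.2); st("lift")
env.move_pose([.5330,.0598,.28],quat(-.22+P)); st("above red")
s=snapshot("wrist"); a=cv2.cvtColor(s["img"],cv2.COLOR_RGB2BGR); s=snapshot("scene"); b=cv2.cvtColor(s["img"],cv2.COLOR_RGB2BGR)[120:320,220:420]
cv2.imwrite("pics/g.png",np.hstack([a[:,120:520],cv2.resize(b,(400,400),interpolation=cv2.INTER_CUBIC)]))
E
```

```text
down 6.22 [0.4576 0.2704 0.1173] [ 0.2 -1.2 -0.2] [ 0.   -0.12 -0.  ] 0.0871 0.0
grip 7.33 [0.4572 0.27   0.1165] [ 0.  -0.5 -1.2] [ 0.03 -0.12 -0.02] 0.0177 30.0
lift 8.3 [0.4568 0.2696 0.2788] [ 0.5 -0.3 -4.6] [ 0.01 -0.09 -0.  ] 0.0178 30.0
above red 9.19 [0.5326 0.0606 0.2795] [-1.3  0.6 -2.6] [ 0.   -0.09 -0.02] 0.0175 30.0
```

View pics/g.png

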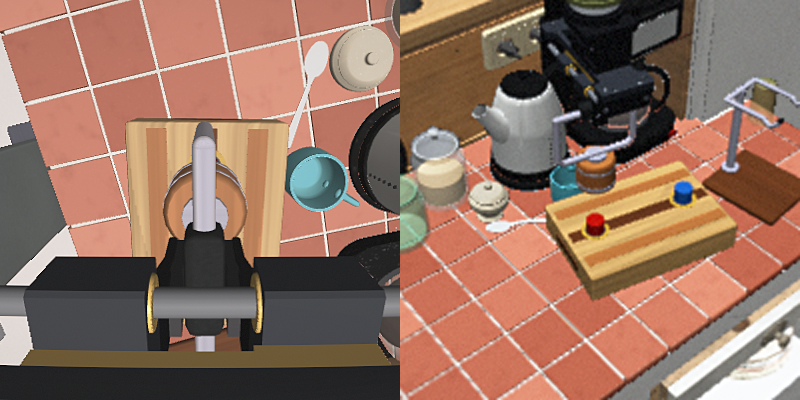

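The mallet is held square, with the grip centred between the fingers and the head clear above the block. Now the red blow.

```bash
cat >> c.py <<'E'
P=np.pi/2
def st(n): o=env.observe(); print(n,round(o["time_s"],2),np.round(o["tool_pos"],4),np.round(o["ft_force"],1),np.round(o["moment"],2),round(o["opening"],4))
def blow(xy,top,bot,v):
    env.move_straight([*xy,top],vel=.2); env.wait(.3); st("top")
    env.move_straight([*xy,bot],vel=v); st("hit"); env.move_straight([*xy,top+.02],vel=.3)
E
python3 - <<'E'
from c import *
blow((.5330,.0598),.248,.1775,.35)
env.move_straight([.5330,.0598,.28],vel=.2); st("up")
env.move_pose([.457,.2,.33],quat(-.25+P)); st("away")
s=snapshot("scene"); save(s,"p1.png",(270,180,400,270),5)
w=snapshot("wrist"); pickle.dump(w,open("w2.pkl","wb"))
E
```

```text
top 9.9 [0.5333 0.06   0.2488] [-0.3  0.  -3.9] [ 0.03 -0.07 -0.03] 0.0179
hit 10.25 [0.5325 0.0598 0.1773] [-0.6  0.7 -3.3] [ 0.02 -0.03  0.05] 0.0174
up 10.95 [0.5329 0.0598 0.2798] [-0.2  0.5 -3.6] [ 0.01 -0.04 -0.03] 0.0174
away 11.66 [0.4568 0.2    0.3296] [ 0.1  0.1 -4.1] [-0.07 -0.09 -0.  ] 0.0176
```

View pics/p1.png

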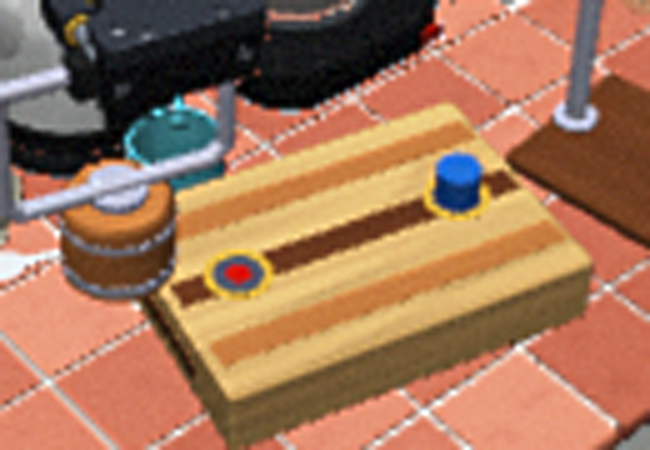

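The red peg (238,272 in the crop) is now flush or nearly so, and the blue peg is still up. There was no residual force at the bottom, so I'll give red a second brisk blow slightly deeper to make sure it is home, then strike blue.

```bash
python3 - <<'E'
from c import *
env.move_pose([.5330,.0598,.26],quat(-.22+P))
blow((.5330,.0598),.225,.1755,.4)
blow((.5330,.0598),.225,.1740,.4)
env.move_straight([.4975,-.0946,.265],vel=.25,attitude=quat(-.1+P)); 
blow((.4975,-.0946),.248,.1765,.38)
blow((.4975,-.0946),.225,.1745,.4)
env.move_straight([.4975,-.0946,.30],vel=.25)
env.move_pose([.47,.17,.36],quat(-.1+P)); st("away")
s=snapshot("scene"); w=snapshot("wrist"); pickle.dump((s,w),open("p2.pkl","wb"))
a=cv2.cvtColor(s["img"],cv2.COLOR_RGB2BGR)[190:270,280:400]; b=cv2.cvtColor(w["img"],cv2.COLOR_RGB2BGR)
cv2.imwrite("pics/p2.png",np.hstack([cv2.resize(a,(480,320),interpolation=cv2.INTER_CUBIC),cv2.resize(b,(320,200))[:, :].repeat(1,0) if 0 else cv2.copyMakeBorder(cv2.resize(b,(320,200)),0,120,0,0,0)]))
E
```

```text
top 13.12 [0.5334 0.06   0.2259] [-0.5 -0.9 -3.1] [-0.01 -0.08 -0.04] 0.0174
hit 13.39 [0.5325 0.0597 0.1753] [-0.2  0.1 -2.7] [ 0.08 -0.01 -0.  ] 0.0176
top 14.32 [0.5331 0.0599 0.2254] [ 1.5 -0.2 -4.6] [-0.08 -0.1  -0.01] 0.0177
hit 14.6 [0.5323 0.0597 0.1738] [-0.3  0.2 -2.6] [ 0.04 -0.02  0.01] 0.0176
top 16.32 [ 0.4977 -0.0944  0.2484] [-0.4 -0.3 -3.4] [-0.03 -0.12 -0.02] 0.0176
hit 16.67 [ 0.4969 -0.0942  0.1766] [ 1.   0.7 -2.2] [-0.03 -0.15  0.04] 0.0179
top 17.79 [ 0.4979 -0.0946  0.2258] [-0.3  0.6 -3. ] [ 0.   -0.12 -0.03] 0.0176
hit 18.07 [ 0.4969 -0.0944  0.1739] [ 0.6  0.3 -2.1] [-0.02 -0.08  0.  ] 0.0178
away 19.88 [0.4705 0.1681 0.3591] [-0.  -0.4 -3.1] [-0.07 -0.08 -0.04] 0.0175
```

View pics/p2.png

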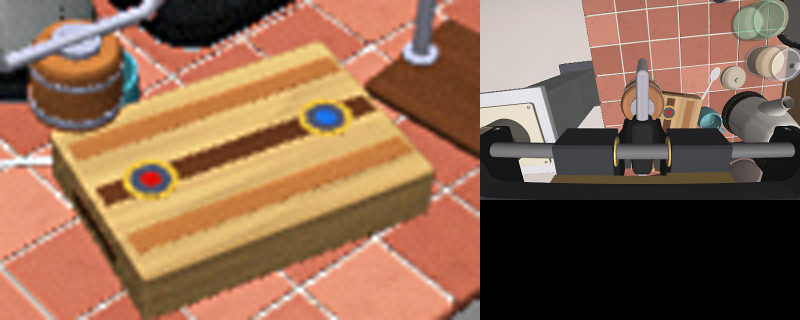

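Both pegs look flush: red at (150,180), blue at (325,118). The stirrup's far end seems to have shifted in the wrist view, so the bar may have slipped up in the fingers. I'll measure that.

```bash
python3 - <<'E'
from c import *
s,w=pickle.load(open("p2.pkl","rb")); w2=pickle.load(open("w2.pkl","rb"))
o=env.observe(); T=np.array(o["tool_pos"]); print(T)
u=np.array([-np.sin(-.1),np.cos(-.1),0]); 
for h in (.0,.01,.019,.025,.03): print(h,proj(w,T+u*.065+[0,0,h]).round(1))
u2=np.array([-np.sin(-.25),np.cos(-.25),0]); T2=np.array([.4568,.2,.3296])
for h in (.019,.025): print("w2",h,proj(w2,T2+u2*.065+[0,0,h]).round(1))
a=cv2.imread("pics/g.png")[90:260,120:280]; c=lambda x:cv2.cvtColor(x["img"],cv2.COLOR_RGB2BGR)[90:260,240:400]
cv2.imwrite("pics/q.png",cv2.resize(np.hstack([a,c(w2),c(w)]),None,fx=1.66,fy=1.66,interpolation=cv2.INTER_CUBIC))
# peg height by triangulated offset of colour centroid vs bush: block-top disc
for n,lo,hi,roi in [("red",(0,180,90),(6,255,255),(305,225,330,245)),("blue",(100,130,90),(125,255,255),(350,210,375,228))]:
    for b in blobs(s,lo,hi,roi,5)[:1]: print(n,b[0],b[1],onz(s,b[1][0],.062))
print(proj(s,[[.5330,.0598,.062],[.4975,-.0946,.062]]))
E
```

```text
[0.4706719  0.1678873  0.35929826]
0.0 [[325.4 126.9]]
0.01 [[325.5 129.3]]
0.019 [[325.5 131.6]]
0.025 [[325.6 133.4]]
0.03 [[325.6 134.9]]
w2 0.019 [[324.3 129.8]]
w2 0.025 [[324.3 131.4]]
red 6.0 ((317.0, 234.0), (2.8284268379211426, 2.8284268379211426), 45.0) [0.5352 0.0596 0.062 ]
blue 11.0 ((361.0, 218.5), (3.0, 4.0), 90.0) [ 0.4982 -0.097   0.062 ]
[[317.39867215 234.41785638]
 [360.60800966 218.9276355 ]]
```

View pics/q.png

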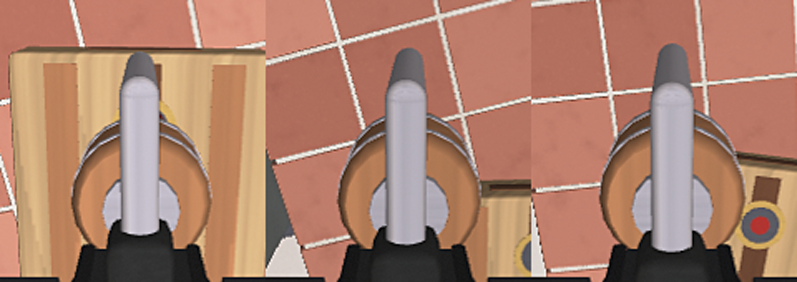

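The bar end and rubber edge shift a little in each view (rubber edge at crop rows 235, 243 and 250), which suggests a small slip. I'll quantify it, then do a close check of the pegs numerically using patch size and offset from the bush.

```bash
python3 - <<'E'
from c import *
s,w=pickle.load(open("p2.pkl","rb")); w2=pickle.load(open("w2.pkl","rb"))
for nm,im,T,y in (("w2",w2,np.array([.4568,.2,.3296]),-.25),("w",w,np.array([.4707,.1679,.3593]),-.1)):
    u=np.array([-np.sin(y),np.cos(y),0]); 
    for h in (.013,.019,.025,.031): print(nm,h,proj(im,[T+u*.025+[0,0,h],T+u*.025+[0,0,h+.013]]).round(1).tolist(), "width10mm",np.ptp(proj(im,[T+u*.055+[.005,0,h],T+u*.055+[-.005,0,h]])[:,0]).round(1))
    g=cv2.cvtColor(im["img"],cv2.COLOR_RGB2GRAY)
    print("bar width row150:",np.where(g[150,300:350]>140)[0][[0,-1]]+300,"col324:",[int(v) for v in g[215:250,324]])
# close look at pegs
env.move_pose([.44,-.13,.30],quat(.1+P)); st("look")
v=snapshot("wrist"); pickle.dump(v,open("v.pkl","wb"))
for z in (.06,.062): print(proj(v,[[.5330,.0598,z],[.4975,-.0946,z]]).round(1).tolist())
hsv=cv2.cvtColor(v["img"],cv2.COLOR_RGB2HSV)
for n,c in (("red",(.5330,.0598,.06)),("blue",(.4975,-.0946,.06))):
    x,y=proj(v,[c])[0].astype(int); print(n,"row H,S,V:",[tuple(int(k) for k in hsv[y,i]) for i in range(x-26,x+27,3)])
E
```

```text
w2 0.013 [[324.5, 217.6], [324.5, 228.4]] width10mm 22.6
w2 0.019 [[324.5, 222.3], [324.5, 234.0]] width10mm 23.5
w2 0.025 [[324.5, 227.5], [324.5, 240.1]] width10mm 24.5
w2 0.031 [[324.5, 233.0], [324.5, 246.7]] width10mm 25.5
bar width row150: [314 335] col324: [174, 175, 174, 175, 174, 175, 174, 174, 175, 174, 174, 175, 174, 174, 174, 174, 174, 175, 175, 175, 180, 181, 96, 15, 31, 31, 35, 37, 36, 40, 42, 43, 47, 47, 47]
w 0.013 [[325.8, 219.0], [325.9, 229.9]] width10mm 23.2
w 0.019 [[325.9, 223.8], [326.0, 235.6]] width10mm 24.1
w 0.025 [[325.9, 229.0], [326.0, 241.7]] width10mm 25.1
w 0.031 [[326.0, 234.6], [326.1, 248.4]] width10mm 26.2
bar width row150: [314 346] col324: [180, 180, 180, 179, 179, 179, 179, 179, 179, 179, 180, 179, 179, 179, 179, 179, 180, 179, 179, 179, 180, 178, 179, 180, 182, 184, 143, 10, 28, 33, 32, 35, 37, 39, 40]
look 21.15 [ 0.4405 -0.1291  0.3002] [-0.3  0.3 -3.7] [ 0.02 -0.09 -0.02] 0.0177
[[431.5, -5.7], [377.3, 138.5]]
[[432.1, -6.2], [377.6, 138.7]]
red row H,S,V: [(120, 8, 32), (105, 15, 33), (120, 8, 33), (120, 23, 33), (130, 24, 32), (90, 8, 31), (120, 8, 32), (105, 16, 32), (120, 8, 32), (105, 30, 34), (120, 15, 34), (120, 23, 34), (120, 30, 34), (120, 15, 33), (120, 15, 33), (120, 23, 34), (100, 24, 32), (113, 30, 34)]
blue row H,S,V: [(16, 102, 203), (16, 103, 203), (16, 100, 202), (20, 138, 207), (19, 118, 181), (123, 25, 102), (150, 11, 92), (108, 165, 179), (108, 161, 174), (108, 160, 174), (108, 160, 175), (109, 148, 164), (128, 21, 99), (116, 36, 99), (20, 140, 216), (19, 131, 201), (16, 101, 200), (16, 101, 204)]
```

The slip is about 7 mm in total. The visible coloured cap (about 15 px inside a 28 px grey hole) should shrink as a peg goes deeper. I'll strike each peg again, slightly deeper, and compare cap size and end force before and after.

```bash
cat >> c.py <<'E'
R_,B_=(.5330,.0598),(.4975,-.0946)
def cap(n):
    c=R_ if n=="red" else B_
    env.move_pose([c[0]-.057,c[1]-.036,.30],quat(.1+P)); env.wait(.15)
    v=snapshot("wrist"); x,y=proj(v,[[*c,.062]])[0].astype(int); h=cv2.cvtColor(v["img"],cv2.COLOR_RGB2HSV)[y-25:y+25,x-25:x+25]
    m=cv2.inRange(h,(100,110,90),(118,255,255)) if n=="blue" else cv2.inRange(h,(0,185,90),(4,255,255))|cv2.inRange(h,(174,185,90),(180,255,255))
    g=cv2.inRange(h,(0,0,0),(180,70,140)); M=cv2.moments(m,True)
    print(n,"cap px",cv2.countNonZero(m),"grey px",cv2.countNonZero(g),"centroid",M["m10"]/(M["m00"]+1e-9),M["m01"]/(M["m00"]+1e-9))
def hit(n,bot,v=.4,top=.218):
    c=R_ if n=="red" else B_
    env.move_pose([*c,.24],quat(-.05+P)); env.move_straight([*c,top],vel=.2); env.wait(.1)
    env.move_straight([*c,bot],vel=v); st("hit"); env.move_straight([*c,.24],vel=.3)
E
python3 - <<'E'
from c import *
cap("blue"); hit("blue",.1705); cap("blue")
cap("red"); hit("red",.1705); cap("red"); st("end")
E
```

```text
blue cap px 167 grey px 462 centroid 25.520958083679517 27.065868263310985
hit 22.88 [ 0.4972 -0.0948  0.1708] [ 0.  -1.  -2.6] [-0.02  0.02 -0.05] 0.0178
blue cap px 167 grey px 460 centroid 25.730538922001614 26.862275448940945
red cap px 96 grey px 460 centroid 25.677083333065863 25.541666666400605
hit 26.27 [0.5328 0.0594 0.1706] [ 0.8  0.4 -3.6] [ 0.03 -0.08 -0.  ] 0.0177
red cap px 106 grey px 461 centroid 25.990566037490655 25.58490566013599
end 27.42 [0.476  0.0243 0.2992] [-0.2 -0.7 -3.9] [ 0.03 -0.11 -0.02] 0.0177
```

Cap sizes did not change after blows 4 mm deeper, and the grey rings match on both pegs, so both are home. Next I'll measure the current slip and take the mallet to the hook.

```bash
python3 - <<'E'
from c import *
from scipy.optimize import brentq
y=.12; ex=np.array([np.cos(y),np.sin(y),0]); ey=np.array([-np.sin(y),np.cos(y),0]); q=quat(y+P)
seat=np.array([.434,-.268,0])+.0195*ex
pre=seat-.10*ex
env.move_pose([*pre[:2],.33],q); env.wait(.3)
w=snapshot("wrist"); T=np.array(env.observe()["tool_pos"])
g=cv2.cvtColor(w["img"],cv2.COLOR_RGB2GRAY)[:,325].astype(int); e=[r for r in range(200,280) if g[r-1]>140 and g[r+2]<70]; print("edge",e)
row=e[0]+1+2.5
h=brentq(lambda h:proj(w,T+ey*.025+[0,0,h+.013])[0,1]-row,0,.06); print("h",h)
np.save("h.npy",h); st("pre")
E
```

```text
edge [242, 243, 244]
h 0.027801017004450968
pre 29.01 [ 0.3544 -0.2772  0.33  ] [ 1.  -0.4 -2.8] [-0.01 -0.06  0.02] 0.0175
```

```bash
python3 - <<'E'
from c import *
h=float(np.load("h.npy")); y=.12; ex=np.array([np.cos(y),np.sin(y),0])
seat=np.array([.434,-.268,0])+.0195*ex; pre=seat-.10*ex
env.move_straight([*pre[:2],.225-h],vel=.2); st("low")
env.move_straight([*seat[:2],.225-h],vel=.08); st("in")
for z in (.200,.194,.190,.187):
    env.move_straight([*seat[:2],z-h],vel=.06); env.wait(.15); st(z)
    if env.observe()["ft_force"][2]>3: break
s=snapshot("scene"); w=snapshot("wrist")
a=cv2.resize(cv2.cvtColor(s["img"],cv2.COLOR_RGB2BGR)[140:240,350:450],(400,400),interpolation=cv2.INTER_CUBIC); b=cv2.resize(cv2.cvtColor(w["img"],cv2.COLOR_RGB2BGR)[70:290,220:440],(400,400))
cv2.imwrite("pics/hk.png",np.hstack([a,b]))
E
```

```text
low 29.82 [ 0.3547 -0.2777  0.198 ] [-0.2 -0.9 -3.1] [-0.   -0.13 -0.  ] 0.0183
in 31.23 [ 0.453  -0.266   0.1972] [-0.4 -0.8 -3.2] [-0.02 -0.06  0.02] 0.0179
0.2 31.94 [ 0.4536 -0.2657  0.1725] [-0.1  0.1 -3.7] [-0.05 -0.11 -0.01] 0.0175
0.194 32.34 [ 0.4534 -0.2657  0.1663] [-0.9  0.4 -3.2] [-0.05 -0.15  0.01] 0.0181
0.19 32.74 [ 0.4534 -0.2657  0.1622] [-0.6 -0.7 -3.2] [ 0.02 -0.13 -0.05] 0.0178
0.187 33.14 [ 0.4534 -0.2657  0.1592] [ 0.1  0.1 -4. ] [-0.02 -0.08 -0.01] 0.0178
```

View pics/hk.png

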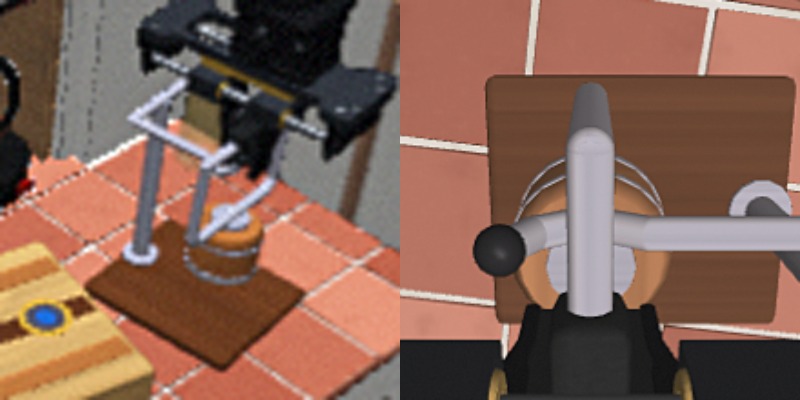

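The bar lies over the dip behind the tip (ball at (497,250), bar at column 590), with the prong under it beside the rubber. It isn't carrying load yet, so I'll lower it in small steps until the hook takes the weight, then release.

```bash
python3 - <<'E'
from c import *
T=np.array([.4534,-.2657,.1592])
for k in range(1,7):
    z=.1592-.0015*k; env.move_straight([T[0],T[1],z],vel=.05); env.wait(.15)
    f=np.mean([(env.wait(.03),env.observe()["ft_force"][2])[1] for _ in range(5)]); print(round(z,4),round(f,2))
    if f>-1.2: break
st("seated")
E
```

```text
0.1577 3.46
seated 33.81 [ 0.4536 -0.2657  0.1579] [-1.3  0.7  4.2] [-0.17  0.09 -0.05] 0.0179
```

The hook now carries the weight: the force moved from −3.5 to +3.5 N. I'll release.

```bash
python3 - <<'E'
from c import *
env.set_gripper(.06); st("open"); env.wait(.3)
env.move_straight([.4534,-.2657,.30],vel=.12); st("up")
env.move_pose([.36,-.20,.40],quat(.12+P)); env.wait(.5); st("away")
s=snapshot("scene"); w=snapshot("wrist")
for n,z in (("grip top z.200",.2),): 
    for a,r in blobs(s,(0,0,0),(180,255,60),(380,150,440,215),10)[:4]: print(n,a,np.round(r[0],1),np.round(r[1],1),onz(s,r[0],.187))
print("expect",proj(s,[[.4534,-.2657,.187],[.4534,-.2657,.052]]).round(1).tolist())
save(s,"f1.png",(350,140,450,240),4)
E
```

```text
open 34.77 [ 0.4534 -0.2657  0.1577] [0.2 0.5 0.6] [-0.05 -0.05  0.01] 0.0598
up 36.41 [ 0.4531 -0.2656  0.2994] [ 0.3 -0.6  0.5] [-0.01 -0.07  0.05] 0.0598
away 37.62 [ 0.3601 -0.2001  0.3997] [-0.7  0.8  0.3] [ 0.01 -0.14  0.01] 0.0599
grip top z.200 67.5 [411.5 174. ] [ 7.8 13.4] [ 0.4545 -0.2677  0.187 ]
expect [[411.4, 174.4], [405.3, 206.1]]
```

The grip's dark blob is at (411.5,174.0), within half a pixel of where a hung bar should appear, so the mallet is hanging. I'll hand in.

```bash
python3 -c "
from plant import env
print(env.sign_off())"
```

```text
the job is handed in; nothing more can be done
None
```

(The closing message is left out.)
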